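# Shut the vent of the dust screen with the hook pole

### The job

Some plaques are drying behind the wooden dust screen and its vent flap stands tipped back. Take the hook pole by its handle, put its bent end through the ring eye on the flap and pull the flap fully shut with it, without touching the flap with the gripper or arm; then unhook and lay the pole back down flat on the worktop in front of the screen, leaving the flap shut and the other things where they are.

Things in the scene. Friction and masses are not known exactly. Their poses are not given: they have to be found in the camera images.
- screen: Fixed upright wooden dust screen standing on the worktop, 298 mm wide (its y), 287 mm high, posts and header 24 mm thick (its x). Origin at the middle of its foot on the worktop, z up; -x is its front, towards the robot. Feet run from 40 mm in front to 60 mm behind, 14 mm high, at both sides only. Vent opening: 230 mm clear width between the stop beads, from 96 mm to 267 mm height.
- flap (a joint): Vent flap, a plywood panel 234 mm wide, 160 mm high, 9 mm thick, hinged along its lower edge: the hinge line runs along the screen's y through the screen's point x = 0, z = 100 mm. 0 = shut (upright, against a stop); the value is the angle in rad by which the top is tipped back, away from the robot (at most 0.95). A stiff hinge: it stays where it is left; pulling at the ring takes about 2 to 3 N.
- ring_eye (a point): Centre of the steel ring eye on the front face of the flap, half-way across it. Inner diameter 34 mm, wire 6 mm thick; the hole's axis is parallel to the hinge (the screen's y), so a pin enters it sideways. The ring's centre lies 125 mm above the hinge and 36 mm in front of the hinge plane in the flap's own frame, so it is at about 225 mm height when shut; a stem joins it to the flap. Axes are those of the flap (equal to the screen's when shut).
- pole_grip (a point): Point to grip on the hook pole, near its centre of mass, half-way up its handle (15 mm above the worktop when lying). Wooden handle 24 mm wide (y) and 30 mm high (z), from 70 mm behind to 40 mm ahead of this point along the pole's x; then a 12 mm long ferrule of 18 mm diameter and a straight 7 mm steel rod to x = 185 mm, where it is bent square to the left (+y) as the hook. x points along the pole to the hook end, z up as it lies. Mass about 0.13 kg.
- hook (a point): Middle of the hook pin, the bent end of the pole: at x = 185 mm, y = 18 mm, z = 0 from pole_grip in the pole's axes. The pin is 7 mm thick, runs along the pole's +y and ends 37 mm to the left of the rod's centre line; its tip is plain and rounded.
- glue_bottle: Glue bottle, standing, 38 mm diameter, 119 mm high; bystander. Origin at the centre of its foot.
- tape_ring: Roll of masking tape lying flat, 91 mm diameter, 19 mm high; bystander. Origin at the centre of its underside.
- sanding_block: Sanding block 40 x 90 x 31 mm; bystander. Origin at the centre of its underside.

How it is judged (in metres and radians):
On the way, in this order (a step that is already met when the one before it is completed fails the run):
1. the hook pin is through the ring eye while the flap still stands open (more than 0.3 rad) (distance between hook and ring_eye below 0.023 m and y of hook in the frame of ring_eye between -0.015 and 0.015 m and value of joint flap above 0.3 rad), for 0.1 s.
2. the flap is shut (under 0.05 rad) with the hook still in the ring eye (distance between hook and ring_eye below 0.025 m and y of hook in the frame of ring_eye between -0.018 and 0.018 m and value of joint flap below 0.05 rad), for 0.1 s.
At the end, for the whole second after the job is handed in: The flap is within 0.05 rad of shut; the pole lies at rest on the worktop (handle centre below 22 mm, hook below 50 mm), its handle centre at least 60 mm in front of the screen (value of joint flap below 0.05 rad and height (world z) of pole_grip below 0.022 m and height (world z) of hook below 0.05 m and x of pole_grip in the frame of screen below -0.06 m and linear speed of pole below 0.02 m/s); the robot touches nothing.
It fails at once if the gripper or arm touches the flap (contact force between any of the fingers, the arm and flap above 1 N).
It fails at once if a bystander is moved more than 30 mm (distance of any of glue_bottle, tape_ring, sanding_block from where it was at the start of the episode above 0.03 m).
It also fails if it takes over 51 s, if anything falls off the work surface, if the arm or the gripper's body presses on something with over 40 N, if the wrist force passes 120 N, or if a joint passes its speed limit or range.

### The arm

A 6-joint arm with a two-finger parallel gripper is mounted at the origin on a cart in front of the work surface, level with it; the furniture and walls round the work are solid. World frame = base frame: x ahead of the robot, y to its left, z up, the work surface at z = 0. Lengths are in mm, angles in rad, forces in N, time in s.
With the tool pointing down it reaches from about 350 to 975 mm from the base axis. Payload 7.1 kg.
Tool frame: the origin (TCP) lies midway between the tips of the shut fingers; the grasp point (between the pads) lies ctrl.grip_point_offset behind it (ctrl.grip_point_offset is the distance from the TCP to the grasp point, in mm); z points along the fingers, y is the line along which they close (so a half turn about z gives the same grasp; the last joint's range is limited). The gripper opens to 88 mm and grips with 3 to 60 N. Pads are 20 mm wide; open, the fingers measure 115 mm over their backs; the gripper's body (75 mm by 178 mm) begins 61 mm behind the grasp point.
Start: joints at [-1.271, 0.423, 1.63, -0, 1.089, -0.019], TCP at [195.909, -593.485, 222.675] pointing down, gripper open.
Joint ranges: [-3, 3], [-0.9, 2.11], [0.09, 2.58], [-1.31, 4.45], [0.11, 2.69], [-2.54, 2.54]. Speed limits (rad/s): [2.39, 2.39, 3.01, 3.14, 3.14, 3.14].

### API

Orientations are given as a rotation vector (axis times angle).
In Python, from workcell import ctrl, get_image, close_job, finder gives the robot as it stands.
- The arm moves only by the tool servo_tool, never from a script. Its argument "deltas" is a list of rows, each a list of 2 entries, a list of its own where there are three numbers: the shift along the tool's x, y, z in mm, then the turn, a rotation vector about the tool's x, y, z in rad. A call has 1 to 5 rows; each row is the pose to reach, as a shift and turn from the pose commanded when the call began, along the tool's axes at that moment; what a row does not reach only later rows make up. A row lasts 1/12 s, in which the tool goes at most 41.7 mm and 7.16 degrees, less where a joint would pass 70% of its speed; a pose out of reach is approached as far as the arm can. A call with a gripper value outside its range is refused whole. "grip" is the closure, from -1 (fully open) to 1 (shut), so that 0 is half open, set as the call begins (left out, the last holds). The fingers move at their own pace and stop on an object; the grip force is fixed at half the most. Time passes only in rows, so rows that repeat a pose let the fingers close. It gives the time, the measured TCP pose, the force, the opening and the grip force at its end, in the units of the state.
- ctrl.get_obs(): the state, without advancing time (a new reading comes with each control period).
- get_image(name): name is "scene" or "top" or "wrist"; returns a dict with "frame" (480x640x3 uint8, blue, green, red), "depth" (480x640 float32, mm along the optical axis (not along the pixel's ray), 0 where there is no reading), "K" (3x3 intrinsics, pixels), "dist" ([k1, k2, p1, p2, k3] as OpenCV has them; the pictures are not rectified), "pose" (4x4, takes a point from camera to world coordinates). Camera axes: x right, y down, z forward; pixel columns grow to the right and rows downward; lengths in mm; the calibration is good to about 2 mm. A picture is of the moment at which its call begins.
- close_job(): hands the job in; it is judged then, once.
Trained networks look in a picture, given as the dict that the camera call returned (one of the last four; its "shot" number tells which), for a name from the list of things; names that differ only in an ending like _2 or _b are one class to them, and where a whole thing is asked for, a point or a joint stands for the part that bears it (a point fixed in the world has none). Each returns a list of dicts, best first, with "score" (0 to 1); they miss things now and then, are a little off and sometimes report something else, mostly with a low value. They report only what shows in the picture. A call takes as long as a camera call.
- finder.search_frame(query, picture): "rect" ([centre column, centre row, width, height] as shares, 0 to 1, of the picture: columns of its width, rows of its height, round what is visible of it).
- finder.silhouettes(query, picture): "mask" (480x640 bool, what is visible of it) and "rect" ([centre column, centre row, width, height] as shares, 0 to 1, of the picture: columns of its width, rows of its height, round what is visible of it).
The state is a dict: "t": time; "qpos": joint angles; "qvel": joint speeds; "joint_torque": joint torques, N m; "ee_pos": TCP position; "orientation": TCP orientation; "ft_force": force on the tool from outside, world axes, zero at the start; "moment": the same for the moment, N m; "width": finger opening in mm; "grasp_force": force on a finger pad.
Only numpy, scipy, OpenCV 4.12 (cv2) and the standard library are available. Lean on these libraries where they do the work, as an engineer would, in place of code of your own. Each camera call takes 0.05 s, during which the arm holds its last target. There are 200 camera calls.

## Working session

There is one attempt and no reset: what is moved stays moved. The work goes in short steps, Python scripts to look and compute and a tool call to move; the robot and the scene stay as the last step left them, time stands still between calls to the robot, and variables do not carry over. Pictures are saved under pics/ and viewed, at most 10 in all, crops included, and the job is handed in when it is done.

Besides the shell and the picture viewer there is one more tool, called in YAML: its name, and indented under it one key for each argument. servo_tool: Moves the arm, as the interface text tells. Its arguments: {"type":"object","properties":{"deltas":{"type":"array","items":{"type":"array"}},"grip":{"type":"number"}},"required":["deltas"]}

```bash
mkdir -p pics
cat > h.py <<'E'
import numpy as np, cv2
from workcell import ctrl, get_image, close_job, finder
from scipy.spatial.transform import Rotation as R
def pts(im, mask):
    v,u=np.nonzero(mask&(im["depth"]>0)); d=im["depth"][v,u]
    n=cv2.undistortPoints(np.c_[u,v].astype(float)[:,None],im["K"],np.array(im["dist"])).reshape(-1,2)
    p=np.c_[n*d[:,None],d]; T=np.array(im["pose"]); return p@T[:3,:3].T+T[:3,3]
E
python3 - <<'E'
from h import *
print(ctrl.grip_point_offset, {k:np.round(v,3) for k,v in ctrl.get_obs().items()})
out=[]
for c in ["scene","top"]:
    im=get_image(c); out.append(im["frame"]); print(c,np.round(im["pose"],2).tolist())
    for q in ["screen","flap","ring_eye","pole_grip","hook","glue_bottle","tape_ring","sanding_block"]:
        r=finder.silhouettes(q,im)[:2]
        for a in r:
            p=pts(im,a["mask"])
            if len(p)<5: continue
            print(q,round(a["score"],2),np.round(np.array(a["rect"])*[640,480,640,480]),len(p),np.round(np.percentile(p,[3,50,97],axis=0)).tolist())
    cv2.imwrite(f"pics/{c}0.png",im["frame"])
E
```

```text
18.700000000000003 {'t': np.float64(0.0), 'qpos': array([-1.271,  0.424,  1.631, -0.   ,  1.089, -0.019]), 'qvel': array([ 0.001,  0.001,  0.   ,  0.   ,  0.   , -0.   ]), 'joint_torque': array([-1.0000e-03, -5.4463e+01, -2.7367e+01,  6.4000e-02,  2.3000e-02,
       -0.0000e+00]), 'ee_pos': array([ 195.732, -592.947,  221.885]), 'orientation': array([-3.1  , -0.498,  0.   ]), 'ft_force': array([-0.324,  0.075,  0.503]), 'moment': array([-0.001, -0.063,  0.005]), 'grasp_force': np.float64(0.0), 'width': np.float64(87.492)}
scene [[-0.78, -0.42, 0.46, 51.83], [-0.62, 0.52, -0.58, 473.8], [0.0, -0.74, -0.67, 899.7], [0.0, 0.0, 0.0, 1.0]]
screen 0.65 [295. 204. 124. 180.] 10785 [[647.0, -420.0, 13.0], [677.0, -260.0, 150.0], [781.0, -133.0, 289.0]]
flap 0.77 [282. 187. 101. 107.] 4090 [[671.0, -385.0, 110.0], [725.0, -275.0, 158.0], [787.0, -159.0, 217.0]]
flap 0.59 [384. 283. 106.  65.] 999 [[349.0, -306.0, 3.0], [410.0, -287.0, 24.0], [596.0, -277.0, 33.0]]
ring_eye 0.91 [284. 188. 103.  99.] 3901 [[675.0, -383.0, 111.0], [726.0, -276.0, 158.0], [785.0, -160.0, 216.0]]
pole_grip 0.94 [
[... 1277 characters left out ...]
-292.0, 26.0], [601.0, -276.0, 33.0]]
hook 0.88 [376. 275.  16. 102.] 566 [[352.0, -302.0, 14.0], [412.0, -291.0, 28.0], [594.0, -277.0, 34.0]]
hook 0.2 [380. 170. 144.  97.] 9181 [[648.0, -419.0, 15.0], [687.0, -275.0, 180.0], [782.0, -141.0, 289.0]]
glue_bottle 0.62 [228. 234.  20.  20.] 334 [[559.0, 54.0, -1.0], [571.0, 67.0, 76.0], [595.0, 103.0, 116.0]]
tape_ring 0.7 [435. 252.  39.  39.] 857 [[487.0, -478.0, -0.0], [528.0, -438.0, 18.0], [569.0, -396.0, 23.0]]
sanding_block 0.64 [204. 273.  34.  39.] 645 [[443.0, 105.0, 13.0], [483.0, 137.0, 31.0], [525.0, 170.0, 36.0]]
sanding_block 0.3 [371. 157. 104.  79.] 4752 [[675.0, -383.0, 110.0], [744.0, -273.0, 179.0], [786.0, -165.0, 217.0]]
```

```bash
python3 - <<'E'
import cv2,numpy as np
a=cv2.imread("pics/scene0.png")[90:450,180:480];b=cv2.imread("pics/top0.png")[90:390,180:480]
a=cv2.resize(a,None,fx=1.6,fy=1.6);b=cv2.resize(b,None,fx=1.06,fy=1.92)[:576]
b=cv2.resize(cv2.imread("pics/top0.png")[100:350,330:450],None,fx=2.3,fy=2.3)
b=np.vstack([b,np.zeros((576-b.shape[0],b.shape[1],3),np.uint8)])
cv2.imwrite("pics/a.png",np.hstack([a,b]))
E
python3 - <<'E'
from h import *
im=get_image("top"); m=finder.silhouettes("pole_grip",im)[0]["mask"]; p=pts(im,m)
h=p[(p[:,2]>22)&(p[:,2]<40)&(p[:,0]<460)&(p[:,1]<-270)]
print("handle top",np.percentile(h,[1,50,99],axis=0).round(1).tolist())
a=cv2.minAreaRect(h[:,:2].astype(np.float32));print(a)
r=p[(p[:,2]>6)&(p[:,0]>475)&(p[:,0]<590)]
print(np.polyfit(r[:,0],r[:,1],1),len(r),r.mean(0),np.polyfit(h[:,0],h[:,1],1))
t=p[p[:,0]>575];print(np.percentile(t,[2,50,98],axis=0).round(1).tolist())
f=finder.silhouettes("flap",im)[0]["mask"]; q=pts(im,f)
for im2 in [get_image("scene")]:
    q2=pts(im2,finder.silhouettes("flap",im2)[0]["mask"])
for s in (q,q2):
    # fit plane robustly
    c=s
    for _ in range(8):
        A=np.c_[c[:,1:],np.ones(len(c))]; k=np.linalg.lstsq(A,c[:,0],rcond=None)[0]
        res=s[:,0]-np.c_[s[:,1:],np.ones(len(s))]@k; c=s[abs(res)<8]
    print("x=%.3f y + %.3f z + %.1f"%tuple(k),len(c),len(s), "tilt",np.arctan(k[1]),"yaw",-np.arctan(k[0]))
    o=s[(res<-15)]; print("ringpts",len(o),np.percentile(o,[2,50,98],axis=0).round(1).tolist())
# screen header
s=pts(im,finder.silhouettes("screen",im)[1]["mask"]); t=s[s[:,2]>275]
print("header",len(t),cv2.minAreaRect(t[:,:2].astype(np.float32)),np.polyfit(t[:,1],t[:,0],1),t.mean(0))
E
```

```text
handle top [[349.4, -304.7, 22.9], [402.2, -289.8, 29.3], [456.1, -277.3, 35.5]]
((404.1551513671875, -290.25775146484375), (24.260700225830078, 110.76212310791016), 85.57025146484375)
[-6.88171719e-02 -2.62081243e+02] 113 [ 532.1396334  -298.70158813   17.84266465] [-6.82724501e-02 -2.62458934e+02]
[[578.0, -306.2, 14.2], [601.7, -297.4, 17.7], [607.7, -268.7, 22.5]]
x=-0.104 y + 0.978 z + 542.0 4481 4659 tilt 0.7743159474449206 yaw 0.10394327329985678
ringpts 93 [[670.6, -276.4, 195.0], [732.7, -272.7, 228.3], [753.8, -176.1, 286.8]]
x=-0.108 y + 1.001 z + 536.1 3816 3902 tilt 0.7857515826302209 yaw 0.10726010287702063
ringpts 45 [[721.8, -277.8, 201.2], [745.9, -271.9, 231.4], [754.7, -268.0, 237.7]]Traceback (most recent call last):
  File "<stdin>", line 21, in <module>
IndexError: list index out of range
```

View pics/a.png

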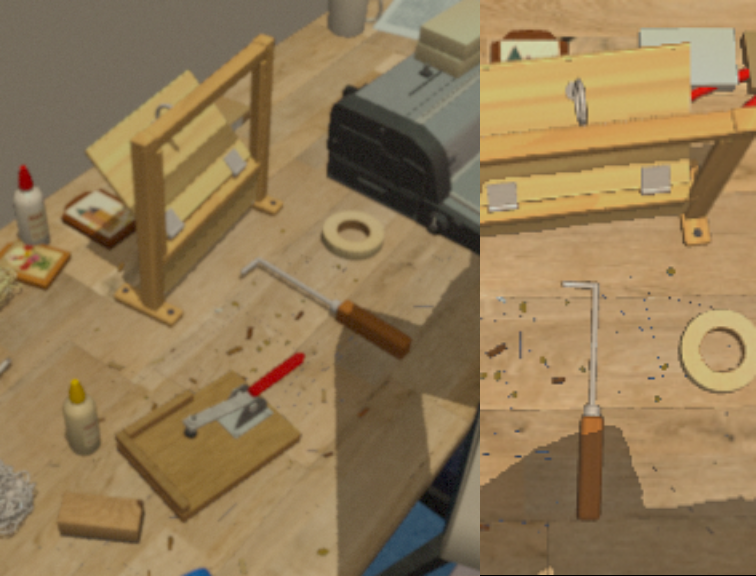

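Left half: the screen with its flap tipped back and the ring at about (165,108), and the pole lying with its handle at (370,330) and hook at (250,265). The right half (top view) shows the pole, hook pointing left, clear of the tape. Next I measure the header, check for obstacles and work out the first move.

```bash
cat >> h.py <<'E'
def delta(x,y,z,yaw,pitch=0):
    """tool shift and turn to bring the TCP to (x,y,z), tool z down, tool x at heading yaw"""
    o=ctrl.get_obs(); r0=R.from_rotvec(o["orientation"])
    r1=R.from_euler("z",yaw)*R.from_euler("y",pitch)*R.from_rotvec([np.pi,0,0])
    d=r0.inv().apply(np.array([x,y,z])-o["ee_pos"]); w=(r0.inv()*r1).as_rotvec()
    print("t",round(float(o["t"]),2),"pos",np.round(o["ee_pos"],1),"shift",np.round(d,1),"turn",np.round(w,3),"w",np.round(o["width"],1),"F",np.round(o["ft_force"],1))
E
python3 - <<'E'
from h import *
for c in("top","scene"):
    im=get_image(c); s=pts(im,np.ones((480,640),bool))
    b=lambda x0,x1,y0,y1,z0,z1:s[(s[:,0]>x0)&(s[:,0]<x1)&(s[:,1]>y0)&(s[:,1]<y1)&(s[:,2]>z0)&(s[:,2]<z1)]
    t=b(620,730,-460,-100,279,300); print("header",len(t),cv2.minAreaRect(t[:,:2].astype(np.float32)),np.percentile(t,[1,50,99],axis=0).round(1).tolist())
    # height map, 50 mm cells
    q=b(200,700,-700,0,-20,500)
    H=np.full((10,14),-1); i=((q[:,0]-200)//50).astype(int); j=((q[:,1]+700)//50).astype(int)
    np.maximum.at(H,(i,j),q[:,2].astype(int)); print(H)
delta(419,-291.3,120,-0.0685)
E
```

```text
header 1680 ((674.725341796875, -281.0321960449219), (26.662578582763672, 300.1205749511719), 6.004431247711182) [[649.1, -424.2, 279.7], [673.2, -277.0, 287.1], [697.0, -135.1, 292.8]]
[[326 341 499 496 343   7   7   8   5   5   6   6   7   7]
 [337  47 496  46   9   7   7   6   7   8   8   7   8   9]
 [ 51  51  58  59   8   8   8   9  33   7   8   8   9   8]
 [ 58  58  72  68   7   7   6  32  40   8   7   9  25  26]
 [ 89  79 102 101   8   8   8  34  36   8  68  69  61  61]
 [151 151 151 153  24  26   8  28  33   7   7  23  62  73]
 [158 159 159 156  28  26  25  23  23   6   8  23  25  40]
 [168 153 157 157  24  28   7  25  25  10   6   6   9   7]
 [153 153 156 158   6  12   7  19  23   9 291 292   7   9]
 [  7 137 121   7   7 294 292 293 293 292 292 295   6   8]]
header 1264 ((673.2232055664062, -281.10888671875), (27.719350814819336, 301.7534484863281), 6.3271589279174805) [[646.6, -424.3, 279.3], [668.6, -260.4, 287.3], [695.1, -132.7, 291.9]]
[[ -1  -1  -1  -1  -1  -1  -1   3   4   4   5   4   5   5]
 [ -1  -1  -1  45   5   5   5   6   6   5   5   6   6   5]
 [ 51  52  56  56   5   6   5   5  31   5   6   7   6   5]
 [ 59  58  70  71   5   6   5  32  36   5   6   4  24  22]
 [ 99  88 107 107   6   7   6  34  36   6  67  69  63  59]
 [152 151 153 154  23  25   6  31  33   6   5  56  59  76]
 [160 158 158 158  25  24  25  20  22   6   7  22  34  37]
 [172 152 156 157  24  25   6  22  22   6   7   5   7   6]
 [151 152 156 155   6  17   5  20  23   5 291 292   6   8]
 [ -1 134   5   6   6 292 291 291 291 290 292 292   6   5]]
t 1.3 pos [ 195.9 -593.5  222.7] shift [ 306.6 -217.   102.7] turn [-0.    -0.     0.387] w 87.9 F [ 0.2  0.2 -0.6]
```

servo_tool:
  deltas:
    - [[33, -23, 10], [0, 0, 0.08]]
    - [[66, -46, 20], [0, 0, 0.16]]
    - [[99, -69, 30], [0, 0, 0.24]]
    - [[132, -92, 40], [0, 0, 0.32]]
    - [[165, -115, 50], [0, 0, 0.387]]
  grip: -1

```text
t: 1.72
ee_pos: [317.2, -431.1, 172.4]
orientation: [3.139, -0.114, 0.001]
ft_force: [0.5, -0.8, -1.0]
width: 87.9
grasp_force: 0.0
```

```bash
python3 -c "
from h import *
delta(419,-291.3,120,-0.0685)"
```

```text
t 1.72 pos [ 317.2 -431.1  172.4] shift [  91.3 -146.9   52.4] turn [ 0.    -0.    -0.004] w 87.9 F [ 0.5 -0.8 -1. ]
```

servo_tool:
  deltas:
    - [[20, -32, 11], [0, 0, 0]]
    - [[40, -64, 22], [0, 0, 0]]
    - [[60, -96, 33], [0, 0, 0]]
    - [[80, -128, 44], [0, 0, 0]]
    - [[91, -147, 52], [0, 0, 0]]

```text
t: 2.13
ee_pos: [418.7, -289.4, 120.0]
orientation: [-3.139, 0.105, 0.0]
ft_force: [0.1, 0.2, -0.0]
width: 87.9
grasp_force: 0.0
```

```bash
python3 -c "
from h import *
im=get_image('wrist'); cv2.imwrite('pics/w1.png',im['frame'])
p=pts(im,np.ones((480,640),bool))
h=p[(p[:,2]>24)&(p[:,2]<40)&(p[:,0]<500)&(p[:,0]>300)&(abs(p[:,1]+290)<45)]
print(len(h),cv2.minAreaRect(h[:,:2].astype(np.float32)),np.median(h,0))
delta(419,-291.3,3,-0.0685)"
```

```text
6059 ((408.35711669921875, -292.6029357910156), (23.969858169555664, 120.24422454833984), 86.16512298583984) [ 408.41174382 -292.53354462   29.89053359]
t 2.18 pos [ 419.  -287.3  118.9] shift [  0.4   4.3 115.9] turn [-0.002  0.002  0.003] w 87.9 F [ 0.8  1.2 -1.7]
```

View pics/w1.png

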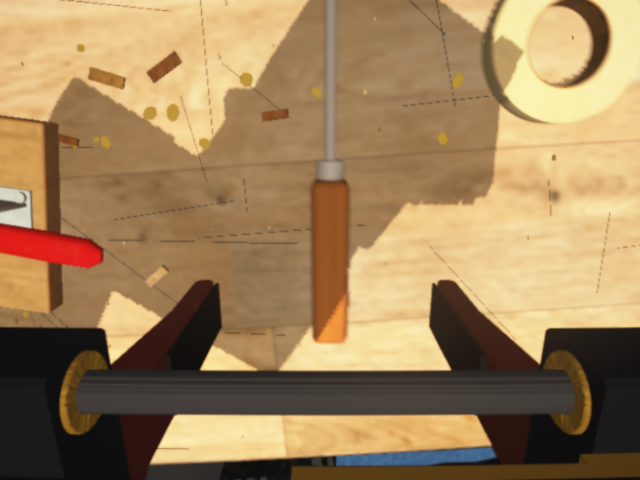

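The wrist view shows the handle at (330,260), midway between the open fingers. The red clamp lever at (80,245) is outside them. Going down.

servo_tool:
  deltas:
    - [[0, 3, 35], [0, 0, 0]]
    - [[0, 5, 70], [0, 0, 0]]
    - [[0, 5, 95], [0, 0, 0]]
    - [[0, 5, 108], [0, 0, 0]]
    - [[0, 5, 114], [0, 0, 0]]

```text
t: 2.6
ee_pos: [415.9, -296.6, 4.7]
orientation: [-3.138, 0.107, 0.004]
ft_force: [0.6, 0.6, -0.4]
width: 88.0
grasp_force: 0.0
```

servo_tool:
  deltas:
    - [[0, 0, 1], [0, 0, 0]]
    - [[0, 0, 1], [0, 0, 0]]
    - [[0, 0, 1], [0, 0, 0]]
    - [[0, 0, 1], [0, 0, 0]]
    - [[0, 0, 1], [0, 0, 0]]
  grip: 1

```text
t: 3.02
ee_pos: [417.6, -297.6, 6.7]
orientation: [3.139, -0.107, 0.003]
ft_force: [0.7, -0.2, -0.9]
width: 57.9
grasp_force: 0.0
```

servo_tool:
  deltas:
    - [[0, 0, 0], [0, 0, 0]]
    - [[0, 0, 0], [0, 0, 0]]
    - [[0, 0, 0], [0, 0, 0]]
    - [[0, 0, 0], [0, 0, 0]]
    - [[0, 0, 0], [0, 0, 0]]

```text
t: 3.43
ee_pos: [417.0, -296.9, 5.7]
orientation: [-3.139, 0.107, 0.0]
ft_force: [-0.3, 1.5, 2.0]
width: 25.0
grasp_force: 0.7
```

```bash
cat >> h.py <<'E'
S=np.array([674.,-281.,0]); YAW=0.107
HK=[186.,18.,9.3]   # hook from the TCP, pole axes
def hook(xs,ys,zs,hk=HK,dyaw=0,pitch=0):
    """move that brings the hook to a point of the screen's frame"""
    r=R.from_euler("z",YAW+dyaw)*R.from_euler("y",pitch)
    p=S+R.from_euler("z",YAW).apply([xs,ys,zs])-r.apply(hk); print("tcp",np.round(p,1)); delta(*p,YAW+dyaw,pitch)
E
python3 -c "
from h import *
hook(-65,-55,214.5)"
```

```text
tcp [ 432.2 -380.4  205.2]
t 3.43 pos [ 417.  -296.9    5.7] shift [  20.9   82.2 -199.5] turn [-0.     0.    -0.175] w 25.0 F [-0.3  1.5  2. ]
```

servo_tool:
  deltas:
    - [[0, 0, 0], [0, 0, 0]]
    - [[0, 0, -10], [0, 0, 0]]
    - [[0, 0, -40], [0, 0, 0]]
    - [[0, 10, -75], [0, 0, 0]]
    - [[0, 25, -105], [0, 0, -0.05]]

```text
t: 3.85
ee_pos: [414.8, -321.1, 112.3]
orientation: [-3.14, 0.027, 0.002]
ft_force: [1.1, -0.5, -1.8]
width: 24.0
grasp_force: 30.0
```

servo_tool:
  deltas:
    - [[5, 20, -30], [0, 0, -0.03]]
    - [[10, 35, -55], [0, 0, -0.06]]
    - [[15, 45, -75], [0, 0, -0.09]]
    - [[20, 55, -90], [0, 0, -0.12]]
    - [[20, 58, -95], [0, 0, -0.125]]

```text
t: 4.27
ee_pos: [435.9, -382.7, 209.1]
orientation: [3.133, 0.168, 0.006]
ft_force: [-0.3, 0.0, -0.0]
width: 23.5
grasp_force: 30.0
```

Run:
```python
from h import *
hook(-65,-55,214.5)
ee=ctrl.get_obs(); 
for c in ("scene","top"):
    im=get_image(c); cv2.imwrite(f"pics/{c}1.png",im["frame"])
    s=pts(im,np.ones((480,640),bool)); l=R.from_euler("z",-YAW).apply(s-S)
    q=l[(l[:,0]<-20)&(l[:,0]>-205)&(l[:,1]<10)&(l[:,1]>-110)&(l[:,2]>120)&(l[:,2]<270)]
    print(c,len(q))
    r=q[q[:,0]>-190]
    r=q[(q[:,0]>-175)&(q[:,0]<-75)]; print("rod dy/dx",np.polyfit(r[:,0],r[:,1],1),"dz/dx",np.polyfit(r[:,0],r[:,2],1),len(r))
    r=q[q[:,0]>-72]; print("pin",len(r),np.percentile(r,[2,50,98],axis=0).round(1).tolist())
o=ctrl.get_obs(); print("tcp in screen",R.from_euler("z",-YAW).apply(o["ee_pos"]-S).round(1))
a=cv2.imread("pics/scene1.png")[100:350,200:450];b=cv2.imread("pics/top1.png")[90:340,300:500]
cv2.imwrite("pics/b.png",cv2.resize(np.hstack([a,b]),None,fx=1.75,fy=1.75,interpolation=cv2.INTER_CUBIC))
```

```text
tcp [ 432.2 -380.4  205.2]
t 4.27 pos [ 435.9 -382.7  209.1] shift [-3.4 -2.7  3.9] turn [ 0.005 -0.004  0.   ] w 23.5 F [-0.3  0.  -0. ]
scene 278
rod dy/dx [ 6.0781884e-03 -7.2608767e+01] dz/dx [4.19849423e-03 2.21825673e+02] 155
pin 55 [[-69.8, -75.3, 217.0], [-64.4, -56.2, 221.7], [-59.9, -37.9, 225.8]]
top 204
rod dy/dx [-2.91916484e-03 -7.36888643e+01] dz/dx [8.83896416e-05 2.20920656e+02] 133
pin 67 [[-71.2, -76.2, 216.6], [-63.5, -59.3, 220.8], [-59.3, -37.8, 225.4]]
tcp in screen [-249.   -73.8  206.7]
```

View pics/b.png

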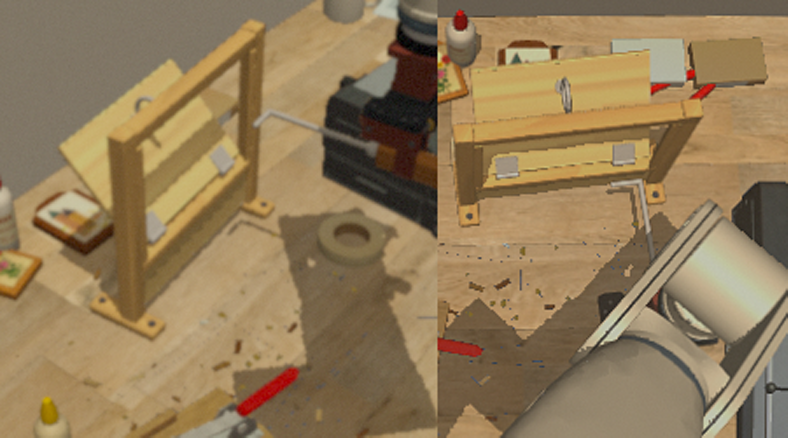

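The pole is held level, in line with the screen's x. The hook is at the right-hand side of the opening ((265,120) left, (630,185) right) and matches the predicted position. Next I push it through the opening beside the ring.

servo_tool:
  deltas:
    - [[25, 0, 1], [0, 0, 0]]
    - [[55, 0, 2], [0, 0, 0]]
    - [[85, 0, 3], [0, 0, 0]]
    - [[110, 0, 3], [0, 0, 0]]
    - [[124, 0, 3], [0, 0, 0]]

```text
t: 4.78
ee_pos: [558.8, -365.3, 200.5]
orientation: [-3.135, -0.168, 0.003]
ft_force: [0.8, 0.1, -1.4]
width: 24.0
grasp_force: 30.0
```

Run:
```python
from h import *
ims={}
for c in ("scene","top"):
    im=get_image(c); ims[c]=im
    s=pts(im,np.ones((480,640),bool)); l=R.from_euler("z",-YAW).apply(s-S)
    th=0.775; a=l-[0,0,100]; n=-(a[:,0]*np.cos(th)-a[:,2]*np.sin(th)); u=a[:,0]*np.sin(th)+a[:,2]*np.cos(th)
    f=l[(abs(n-4.5)<6)&(u>20)&(u<155)&(abs(l[:,1])<110)]
    k=np.polyfit(f[:,2],f[:,0],1); print(c,"theta",np.arctan(k[0]).round(3),"x at z=100",(k[0]*100+k[1]).round(1))
    m=(n>18)&(n<62)&(u>95)&(u<155)&(abs(l[:,1])<20)
    print("ring",m.sum(),np.percentile(l[m],[2,50,98],axis=0).round(1).tolist(),"n,u",np.percentile(n[m],[3,97]).round(1),np.percentile(u[m],[3,97]).round(1))
    q=l[(l[:,0]<85)&(l[:,0]>40)&(l[:,1]<-25)&(l[:,1]>-90)&(l[:,2]>190)&(l[:,2]<240)]
    print("pin",len(q),np.percentile(q,[2,50,98],axis=0).round(1).tolist() if len(q) else "")
hook(61.8,-55,214.5); hook(61.8,0,214.5)
a=ims["scene"]["frame"][110:260,220:370];b=ims["top"]["frame"][100:250,300:450]
cv2.imwrite("pics/c.png",cv2.resize(np.hstack([a,b]),None,fx=2.6,fy=2.6,interpolation=cv2.INTER_CUBIC))
```

```text
scene theta 0.782 x at z=100 -7.4
ring 45 [[48.6, -3.4, 201.9], [72.6, 1.3, 231.4], [81.6, 5.9, 238.8]] n,u [21.2 55.4] [113.7 147.1]
pin 0 
top theta 0.773 x at z=100 -5.0
ring 77 [[41.5, -1.8, 195.5], [60.1, 1.7, 225.8], [79.4, 4.0, 239.9]] n,u [19.  59.2] [110. 147.]
pin 122 [[43.8, -85.9, 190.1], [63.5, -61.5, 209.7], [84.8, -30.5, 216.3]]
tcp [ 558.3 -366.8  205.2]
t 4.88 pos [ 558.4 -365.4  200.5] shift [-0.3  1.4 -4.7] turn [-0.002  0.002  0.001] w 23.9 F [-0.7 -0.6 -1.5]
tcp [ 552.4 -312.2  205.2]
t 4.88 pos [ 558.4 -365.4  200.5] shift [ -0.2 -53.6  -4.6] turn [-0.002  0.002  0.001] w 23.9 F [-0.7 -0.6 -1.5]
```

View pics/c.png

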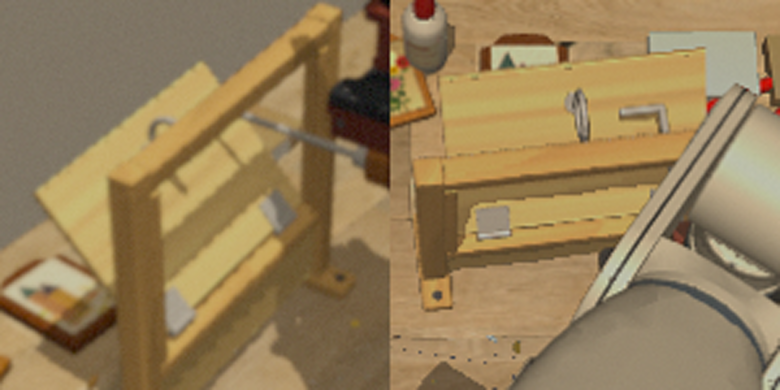

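The pin lies to the right of the ring ((640,112) against (580,112) in the top crop), level with it along x. I slide it in sideways.

servo_tool:
  deltas:
    - [[0, 0, -3], [0, 0, 0]]
    - [[0, -10, -5], [0, 0, 0]]
    - [[0, -25, -5], [0, 0, 0]]
    - [[0, -40, -5], [0, 0, 0]]
    - [[0, -54, -5], [0, 0, 0]]

```text
t: 5.3
ee_pos: [550.6, -311.6, 207.8]
orientation: [-3.137, -0.167, 0.001]
ft_force: [0.1, 0.1, -0.9]
width: 24.0
grasp_force: 30.0
```

Run:
```python
from h import *
ims={}
for c in ("scene","top"):
    im=get_image(c); ims[c]=im
    s=pts(im,np.ones((480,640),bool)); l=R.from_euler("z",-YAW).apply(s-S)
    th=0.775; a=l-[0,0,100]; n=-(a[:,0]*np.cos(th)-a[:,2]*np.sin(th)); u=a[:,0]*np.sin(th)+a[:,2]*np.cos(th)
    f=l[(abs(n-4.5)<6)&(u>20)&(u<155)&(abs(l[:,1])<110)]
    k=np.polyfit(f[:,2],f[:,0],1); print(c,"theta",np.arctan(k[0]).round(3),"x at z=100",(k[0]*100+k[1]).round(1))
hook(61.8,0,214.5)
a=ims["scene"]["frame"][110:210,220:320];b=ims["top"]["frame"][100:200,320:420]
cv2.imwrite("pics/d.png",cv2.resize(np.hstack([a,b]),None,fx=4,fy=4,interpolation=cv2.INTER_CUBIC))
```

```text
scene theta 0.781 x at z=100 -7.4
top theta 0.772 x at z=100 -4.9
tcp [ 552.4 -312.2  205.2]
t 5.4 pos [ 551.  -310.6  207.9] shift [1.3 1.7 2.7] turn [-0.001  0.001  0.002] w 23.8 F [-1.4  0.2 -1.6]
```

View pics/d.png

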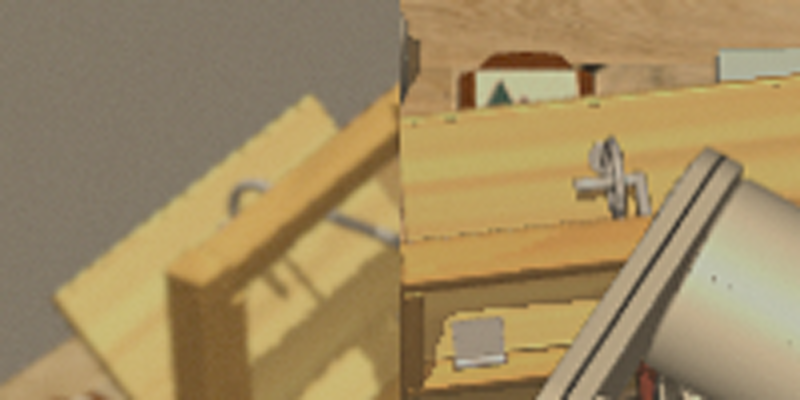

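The pin is through the ring: its tip shows on the left at (578,187) and the rod on the right at (645,195). Now I pull along the ring's arc.

servo_tool:
  deltas:
    - [[-3, 0, -1], [0, 0, 0]]
    - [[-10, 0, -3], [0, 0, 0]]
    - [[-18, 0, -6], [0, 0, 0]]
    - [[-26, 0, -8], [0, 0, 0]]
    - [[-34, 0, -10], [0, 0, 0]]

```text
t: 5.82
ee_pos: [517.2, -317.5, 218.0]
orientation: [3.137, 0.167, 0.001]
ft_force: [1.5, 1.1, -2.0]
width: 24.0
grasp_force: 30.0
```

Run:
```python
from h import *
im=get_image("top")
s=pts(im,finder.silhouettes("flap",im)[0]["mask"]); l=R.from_euler("z",-YAW).apply(s-S)
f=l[(l[:,2]>110)&(l[:,2]<250)&(abs(l[:,1])<112)&(l[:,0]>0)]
k=np.polyfit(f[:,2],f[:,0],1);print("theta",np.arctan(k[0]),f.max(0))
for x,z in((28.1,227.8),(2.1,230.7),(-23.9,228.6),(-49,221.3)): hook(x,0,z)
```

```text
theta 0.5696564569851514 [ 92.70304032 111.98284587 249.13155718]
tcp [ 518.9 -315.8  218.5]
t 5.92 pos [ 516.5 -317.7  218.1] shift [ 2.6 -1.7 -0.4] turn [ 0.     0.    -0.001] w 24.2 F [-0.1  0.2 -0.7]
tcp [ 493.1 -318.5  221.4]
t 5.92 pos [ 516.5 -317.7  218.1] shift [-23.4  -1.7  -3.3] turn [ 0.     0.    -0.001] w 24.2 F [-0.1  0.2 -0.7]
tcp [ 467.2 -321.3  219.3]
t 5.92 pos [ 516.5 -317.7  218.1] shift [-49.4  -1.6  -1.1] turn [ 0.     0.    -0.001] w 24.2 F [-0.1  0.2 -0.7]
tcp [ 442.3 -324.   212. ]
t 5.92 pos [ 516.5 -317.7  218.1] shift [-74.5  -1.6   6.2] turn [ 0.     0.    -0.001] w 24.2 F [-0.1  0.2 -0.7]
```

Flap at 0.57 rad, as planned; continuing.

servo_tool:
  deltas:
    - [[-8, -1, -1], [0, 0, 0]]
    - [[-17, -1, -2], [0, 0, 0]]
    - [[-26, -1, -3], [0, 0, 0]]
    - [[-35, -1, -2], [0, 0, 0]]
    - [[-44, -1, -2], [0, 0, 0]]

```text
t: 6.33
ee_pos: [473.0, -320.9, 219.5]
orientation: [-3.137, -0.167, 0.001]
ft_force: [1.7, 0.0, -3.3]
width: 23.5
grasp_force: 30.0
```

servo_tool:
  deltas:
    - [[-7, 0, 1], [0, 0, 0]]
    - [[-13, 0, 3], [0, 0, 0]]
    - [[-19, 0, 5], [0, 0, 0]]
    - [[-24, 0, 6], [0, 0, 0]]
    - [[-28, 0, 7], [0, 0, 0]]

```text
t: 6.75
ee_pos: [445.7, -323.8, 212.5]
orientation: [-3.137, -0.168, 0.0]
ft_force: [1.4, 0.5, -2.3]
width: 23.4
grasp_force: 30.0
```

```bash
cat >> h.py <<'E'
def look(c="top"):
    im=get_image(c)
    s=pts(im,np.ones((480,640),bool)); l=R.from_euler("z",-YAW).apply(s-S)
    f=l[(l[:,2]>110)&(l[:,2]<250)&(abs(l[:,1])<105)&(abs(l[:,1])>28)&(l[:,0]>-12)&(l[:,0]<60)]
    k=np.polyfit(f[:,2],f[:,0],1);print(c,len(f),"theta",np.arctan(k[0]),"x at 180",k[0]*180+k[1])
    return im
E
python3 - <<'E'
from h import *
look("top"); im=look("scene"); hook(-49,0,221.3)
cv2.imwrite("pics/e.png",cv2.resize(im["frame"][100:260,210:410],None,fx=3,fy=3,interpolation=cv2.INTER_CUBIC))
E
```

```text
top 1320 theta 0.022144751033818917 x at 180 -1.770727716045728
scene 2006 theta 0.011499480180975387 x at 180 -3.1969987531176027
tcp [ 442.3 -324.   212. ]
t 6.85 pos [ 445.4 -323.7  212.4] shift [-3.2 -0.   0.4] turn [-0.001  0.001 -0.   ] w 23.9 F [ 1.1  0.8 -2.1]
```

View pics/e.png

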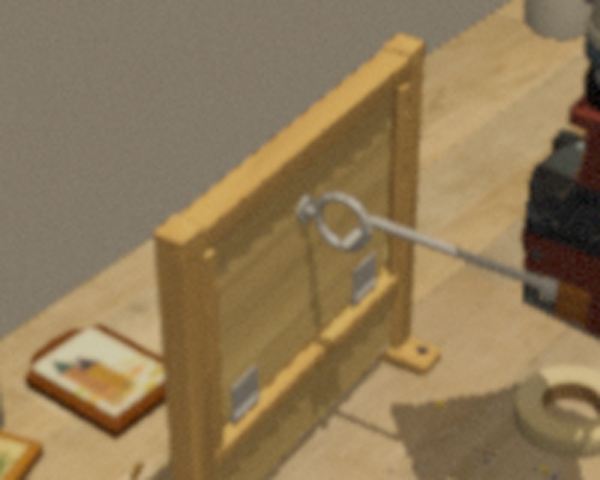

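The flap is about upright, with the pin still in the ring at (350,240). I pull a few mm more to seat it against the stop, watching the force.

servo_tool:
  deltas:
    - [[-1, 0, 0], [0, 0, 0]]
    - [[-2, 0, 0], [0, 0, 0]]
    - [[-3, 0, 0], [0, 0, 0]]
    - [[-4, 0, 1], [0, 0, 0]]
    - [[-4, 0, 1], [0, 0, 0]]

```text
t: 7.27
ee_pos: [443.1, -324.3, 212.0]
orientation: [3.137, 0.168, 0.003]
ft_force: [3.8, 1.6, 0.2]
width: 23.8
grasp_force: 30.0
```

servo_tool:
  deltas:
    - [[-1, 0, 0], [0, 0, 0]]
    - [[-2, 0, 0], [0, 0, 0]]
    - [[-2, 0, 0], [0, 0, 0]]
    - [[-2, 0, 0], [0, 0, 0]]

```text
t: 7.6
ee_pos: [442.7, -324.5, 212.3]
orientation: [3.136, 0.168, 0.007]
ft_force: [11.3, 1.4, -1.3]
width: 23.5
grasp_force: 30.0
```

Run:
```python
from h import *
look("top"); look("scene"); hook(-36,0,222)
```

```text
top 1299 theta 0.0034498400502340956 x at 180 -3.1466741723557217
scene 1967 theta -0.00015337775186005485 x at 180 -4.159726524268169
tcp [ 455.2 -322.6  212.7]
t 7.7 pos [ 442.8 -324.5  212.3] shift [12.6 -0.6 -0.3] turn [ 0.001 -0.005 -0.   ] w 23.4 F [11.4  2.9 -2.9]
```

servo_tool:
  deltas:
    - [[4, 0, 0], [0, 0, 0]]
    - [[8, 0, 0], [0, 0, 0]]
    - [[12, 0, 0], [0, 0, 0]]
    - [[15, 0, 0], [0, 0, 0]]
    - [[15, 0, 0], [0, 0, 0]]

```text
t: 8.12
ee_pos: [455.6, -322.8, 211.5]
orientation: [-3.137, -0.168, 0.001]
ft_force: [0.2, -0.4, -1.1]
width: 24.2
grasp_force: 30.0
```

Run:
```python
from h import *
im=look("scene"); hook(-36,0,222)
a=im["frame"][120:220,260:360]; b=look("top")["frame"][120:220,340:440]
cv2.imwrite("pics/f.png",cv2.resize(np.hstack([a,b]),None,fx=4,fy=4,interpolation=cv2.INTER_CUBIC))
```

```text
scene 1971 theta -0.0011141159094000882 x at 180 -4.1228617270002434
tcp [ 455.2 -322.6  212.7]
t 8.17 pos [ 455.3 -322.8  211.5] shift [-0.1 -0.2 -1.2] turn [-0.     0.001  0.   ] w 24.1 F [ 0.5  0.2 -0.8]
top 1303 theta 0.0044438989552949655 x at 180 -3.1382927862670953
```

View pics/f.png

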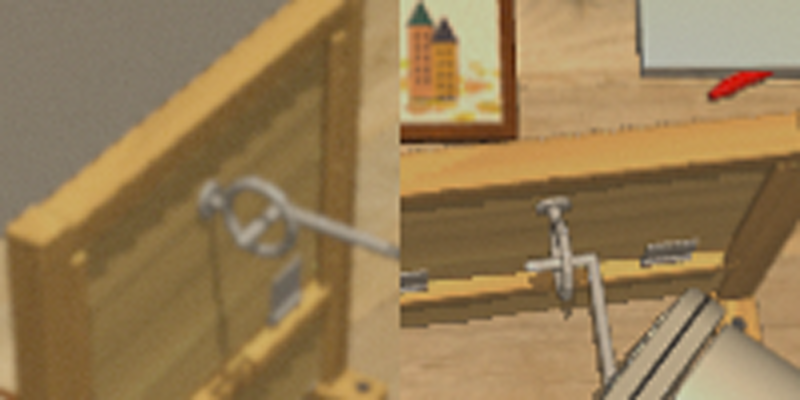

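The pin sits free near the centre of the ring and the flap is shut. I withdraw it sideways, then back away.

servo_tool:
  deltas:
    - [[0, 10, 0], [0, 0, 0]]
    - [[0, 22, 0], [0, 0, 0]]
    - [[0, 36, 0], [0, 0, 0]]
    - [[0, 50, 0], [0, 0, 0]]
    - [[0, 58, 0], [0, 0, 0]]

```text
t: 8.63
ee_pos: [461.7, -383.2, 211.8]
orientation: [3.136, 0.166, 0.001]
ft_force: [-0.5, -0.0, -0.4]
width: 23.7
grasp_force: 30.0
```

Run:
```python
from h import *
look("scene"); delta(417,-296,120,-0.0685)
```

```text
scene 1996 theta -0.00040041002454644314 x at 180 -4.0785782387426615
t 8.68 pos [ 461.7 -383.9  211.7] shift [-35.3 -92.2  91.6] turn [ 0.001 -0.001  0.174] w 23.8 F [ 1.2 -0.8 -1.1]
```

servo_tool:
  deltas:
    - [[-25, 0, 5], [0, 0, 0]]
    - [[-45, 0, 15], [0, 0, 0.03]]
    - [[-50, -20, 30], [0, 0, 0.08]]
    - [[-48, -50, 50], [0, 0, 0.13]]
    - [[-45, -80, 70], [0, 0, 0.174]]

```text
t: 9.1
ee_pos: [407.5, -306.1, 141.4]
orientation: [3.139, -0.114, 0.002]
ft_force: [1.3, -0.1, -1.2]
width: 23.6
grasp_force: 30.0
```

Run:
```python
from h import *
delta(412,-294,6.5,-0.0685)
```

```text
t 9.1 pos [ 407.5 -306.1  141.4] shift [  3.4 -12.4 134.9] turn [ 0.001 -0.001 -0.004] w 23.6 F [ 1.3 -0.1 -1.2]
```

servo_tool:
  deltas:
    - [[2, -6, 30], [0, 0, 0]]
    - [[3, -12, 65], [0, 0, 0]]
    - [[3, -12, 95], [0, 0, 0]]
    - [[3, -12, 115], [0, 0, 0]]
    - [[3, -12, 127], [0, 0, 0]]

```text
t: 9.52
ee_pos: [411.0, -293.2, 12.3]
orientation: [-3.138, 0.105, 0.004]
ft_force: [-0.0, 0.5, -1.0]
width: 23.6
grasp_force: 30.0
```

servo_tool:
  deltas:
    - [[0, 0, 2], [0, 0, 0]]
    - [[0, 0, 4], [0, 0, 0]]
    - [[0, 0, 6], [0, 0, 0]]
    - [[0, 0, 7], [0, 0, 0]]
    - [[0, 0, 7], [0, 0, 0]]

```text
t: 9.93
ee_pos: [412.5, -294.5, 8.6]
orientation: [3.139, -0.106, 0.002]
ft_force: [0.2, 0.3, -1.0]
width: 24.3
grasp_force: 30.0
```

servo_tool:
  deltas:
    - [[0, 0, 1], [0, 0, 0]]
    - [[0, 0, 2], [0, 0, 0]]
    - [[0, 0, 2.5], [0, 0, 0]]
    - [[0, 0, 2.5], [0, 0, 0]]

```text
t: 10.27
ee_pos: [412.2, -294.2, 5.7]
orientation: [3.139, -0.105, 0.001]
ft_force: [-1.9, 0.3, 4.6]
width: 23.7
grasp_force: 30.0
```

Contact with the worktop; I open the gripper and leave upward.

servo_tool:
  deltas:
    - [[0, 0, 0], [0, 0, 0]]
    - [[0, 0, 0], [0, 0, 0]]
    - [[0, 0, 0], [0, 0, 0]]
    - [[0, 0, 0], [0, 0, 0]]
    - [[0, 0, 0], [0, 0, 0]]
  grip: -1

```text
t: 10.68
ee_pos: [411.9, -293.9, 5.1]
orientation: [-3.14, 0.106, 0.0]
ft_force: [0.8, 0.3, 0.2]
width: 53.8
grasp_force: 0.0
```

servo_tool:
  deltas:
    - [[0, 0, 0], [0, 0, 0]]
    - [[0, 0, 0], [0, 0, 0]]
    - [[0, 0, -15], [0, 0, 0]]
    - [[0, 0, -45], [0, 0, 0]]
    - [[0, 0, -80], [0, 0, 0]]

```text
t: 11.1
ee_pos: [410.6, -293.0, 84.5]
orientation: [-3.137, 0.105, 0.006]
ft_force: [0.5, -0.2, 0.7]
width: 86.6
grasp_force: 0.0
```

servo_tool:
  deltas:
    - [[-20, 10, -30], [0, 0, 0]]
    - [[-40, 40, -50], [0, 0, 0]]
    - [[-60, 70, -60], [0, 0, 0]]
    - [[-70, 90, -60], [0, 0, 0]]
    - [[-70, 95, -60], [0, 0, 0]]

```text
t: 11.52
ee_pos: [334.4, -386.9, 146.4]
orientation: [3.137, -0.11, 0.003]
ft_force: [-0.5, -0.1, -0.2]
width: 87.6
grasp_force: 0.0
```

Run:
```python
from h import *
a=look("scene"); b=look("top"); delta(412,-294,120,-.0685)
for im in (a,b):
    for q in ["pole_grip","tape_ring","glue_bottle","sanding_block"]:
        r=finder.silhouettes(q,im)
        if r: p=pts(im,r[0]["mask"]); print(q,round(r[0]["score"],2),np.percentile(p,[3,50,97],axis=0).round().tolist())
cv2.imwrite("pics/g.png",np.hstack([cv2.resize(a["frame"][90:450,180:480],None,fx=1.3,fy=1.3),cv2.resize(b["frame"][80:380,180:480],None,fx=1.3,fy=1.56)]))
```

```text
scene 2020 theta -0.00044964574954296343 x at 180 -4.103330448694183
top 1324 theta 0.005100342316695278 x at 180 -3.153719533155506
t 11.62 pos [ 335.4 -384.7  145.1] shift [ 70.1 -95.8  25.2] turn [ 0.    -0.    -0.001] w 87.7 F [-0.9  0.8 -0.2]
pole_grip 0.79 [[344.0, -304.0, 7.0], [407.0, -287.0, 24.0], [594.0, -278.0, 33.0]]
tape_ring 0.93 [[484.0, -479.0, 4.0], [524.0, -435.0, 19.0], [567.0, -397.0, 24.0]]
glue_bottle 0.68 [[557.0, 56.0, 2.0], [567.0, 78.0, 62.0], [587.0, 90.0, 115.0]]
sanding_block 0.85 [[441.0, 107.0, 4.0], [480.0, 141.0, 30.0], [520.0, 174.0, 34.0]]
pole_grip 0.8 [[347.0, -304.0, 4.0], [409.0, -290.0, 28.0], [583.0, -278.0, 34.0]]
tape_ring 0.72 [[487.0, -478.0, 6.0], [527.0, -437.0, 18.0], [569.0, -396.0, 24.0]]
glue_bottle 0.81 [[559.0, 54.0, 22.0], [570.0, 65.0, 80.0], [588.0, 82.0, 117.0]]
sanding_block 0.73 [[443.0, 103.0, 2.0], [482.0, 136.0, 30.0], [524.0, 169.0, 35.0]]
```

View pics/g.png

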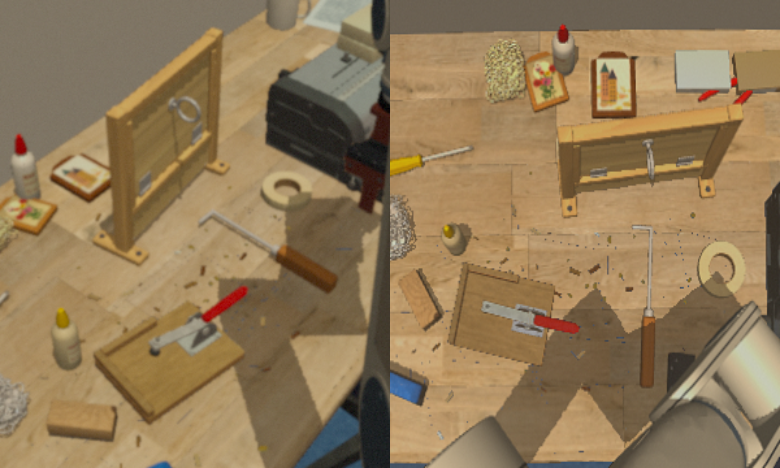

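The flap is shut with the ring empty ((185,108) left). The pole lies flat in front of the screen ((305,265) left, (648,310) right), the other things have not moved, and the gripper is clear. Handing in.

```bash
python3 -c "
from h import *
print(close_job())"
```

```text
the job is handed in; nothing more can be done
None
```

The flap is shut, the pole is unhooked and lying flat on the worktop in front of the screen, the other things did not move, and the job was handed in at about 11.6 s (no verdict was returned).

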